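# Put the mixed-up test parts back in their own trays

### The job

At the test bench the motor, the heat sink and the battery pack are each standing in another's tray: swap them round, using the black pad as the free spot, so that each stands upright in the middle of the tray that has its own outline (round motor in the round tray, square heat sink in the square tray, oblong battery pack in the oblong tray with its long side along the tray's long side). Let go of everything, and leave the phone, the screwdriver and the roll of tape where they lie.

Things in the scene. Friction and masses are not known exactly. Their poses are not given: they have to be found in the camera images.
- motor: small electric motor standing upright: a plain steel cylinder 36 mm in diameter and 46 mm tall with a black band at its foot; on top a boss 13 mm wide and 4 mm high and a thin brass shaft that ends 60 mm above the foot. About 160 g. Origin: centre of the underside; z is up along the shaft.
- heatsink: aluminium heat sink standing on its base: square outline 44 x 44 mm, 42 mm tall, seven upright fins along its y axis on a 10 mm base. Can be gripped on any pair of opposite sides (44 mm, over the fins or across their ends). About 130 g. Origin: centre of the underside; z up.
- battery_pack: pack of two white battery cells standing side by side between black end caps: oblong outline, 60 mm along its x axis, 32 mm along its y axis, 50 mm tall, best gripped across the 32 mm. About 200 g. Origin: centre of the underside; z up.
- round_tray: round blue plastic tray with a low rim, fixed to the bench: 100 mm across outside, 90 mm inside; the inner floor lies 4 mm and the rim 10 mm above the bench. The round motor's own tray. Origin: its centre, at bench height.
- square_tray: square blue plastic tray with a low rim, fixed to the bench: 92 x 92 mm outside, 82 x 82 mm inside; inner floor 4 mm and rim 10 mm above the bench. The square heat sink's own tray. Origin: its centre, at bench height; x and y along its sides.
- oblong_tray: oblong blue plastic tray with a low rim, fixed to the bench: 124 mm (its x axis) x 84 mm (its y axis) outside, 114 x 74 mm inside; inner floor 4 mm and rim 10 mm above the bench. The oblong battery pack's own tray. Origin: its centre, at bench height.
- spare_pad: flat black rubber pad without a rim, 100 x 100 mm, 4 mm thick, fixed to the bench, empty at the start: the free spot for setting a part down on the way. Origin: its centre, at bench height.
- phone: bystander: a mobile phone lying flat, 72 x 146 x 8 mm, long side along its y axis. Origin: centre of the underside.
- screwdriver: bystander: a screwdriver lying along its x axis, about 0.2 m long, 26 mm high at most. Origin: on the bench under its middle.
- tape: bystander: a roll of white tape lying flat, 90 mm across, 18 mm high. Origin: centre of the underside.
Not all that is in view belongs to the job. What is shaped like the round_tray but brown or green is not meant. What is shaped like the oblong_tray but pink is not meant.

How it is judged:
At the end, for the whole second after the job is handed in: Motor in the round tray, heat sink in the square tray and battery pack in the oblong tray, each within 15 mm of its tray's centre, standing on the tray's floor, upright within 0.15 rad and at rest; the pack's long side within 0.3 rad of the tray's long side (horizontal distance between motor and round_tray below 0.015 m and z of motor in the frame of round_tray between 0 and 0.008 m and angle between each of motor, heatsink, battery_pack's own z axis and vertical below 0.15 rad and linear speed of each of motor, heatsink, battery_pack below 0.02 m/s and angular speed of each of motor, heatsink, battery_pack below 0.2 rad/s and horizontal distance between heatsink and square_tray below 0.015 m and z of heatsink in the frame of square_tray between 0 and 0.008 m and horizontal distance between battery_pack and oblong_tray below 0.015 m and z of battery_pack in the frame of oblong_tray between 0 and 0.008 m and angle between the x axis of battery_pack and the x axis of oblong_tray, either way round below 0.3 rad); the robot touches nothing.
It fails at once if the phone is moved by more than 30 mm (distance of phone from where it was at the start of the episode above 0.03 m).
It fails at once if the screwdriver is moved by more than 30 mm (distance of screwdriver from where it was at the start of the episode above 0.03 m).
It fails at once if the roll of tape is moved by more than 30 mm (distance of tape from where it was at the start of the episode above 0.03 m).
It also fails if it takes over 96 s, if anything falls off the work surface, if the arm or the gripper's body presses on something with over 40 N, if the wrist force passes 120 N, or if a joint passes its speed limit or range.

### The arm

A 7-joint arm with a two-finger parallel gripper is mounted at the origin on the work surface. World frame = base frame: x ahead of the robot, y to its left, z up, the work surface at z = 0. Lengths are in m, angles in rad, forces in N, time in s.
With the tool pointing down it reaches from about 0.4 to 0.9 m from the base axis. Payload 5.6 kg.
Tool frame: the origin (TCP) lies midway between the tips of the shut fingers; the grasp point (between the pads) lies 19 mm behind it; z points along the fingers, y is the line along which they close (so a half turn about z gives the same grasp; the last joint's range is limited). The gripper opens to 92 mm and grips with 3 to 60 N. Pads are 20 mm wide; open, the fingers measure 128 mm over their backs; the gripper's body (75 mm by 189 mm) begins 69 mm behind the grasp point.
Start: joints at [1.174, 0.468, -0.012, 1.603, 0.006, 1.071, -0.056], TCP at [0.225, -0.61, 0.184] pointing down, gripper open.
Joint ranges: [-2.53, 2.53], [-0.31, 2.02], [-1.57, 1.55], [0.28, 2.44], [-1.29, 4.43], [0.15, 1.84], [-2.92, 2.92]. Speed limits (rad/s): [2.57, 2.57, 3.14, 3.14, 3.14, 3.14, 3.14].

### API

Orientations are given as a 3x3 rotation matrix whose columns are the frame's x, y, z axes.
In Python, from station import env, effector, solver, viewer, workorder, search_frame, tip_of gives the robot as it stands. Calls block until the motion is done:
- env.reach(position, orientation): joint-space move of the TCP to a pose.
- env.movel(position, frame=None, rate=0.15): straight line of the TCP; frame=None keeps the orientation; rate is the mean speed in m/s.
- env.goto_joints(angles): joint-space move.
- effector.release() and effector.grasp(squeeze=None): open the fingers fully, or close them until they stop; squeeze is the grip in N (None keeps the last).
- env.pause(seconds).
- solver.inverse_kinematics(position, orientation): joint angles nearest the present ones, or None.
- env.sense(): the state.
- viewer.read_camera(name): name is "scene" or "top"; returns (picture, depth): 384x512x3 uint8, red, green, blue; 384x512 float32, m along the optical axis (not along the pixel's ray), 0 where there is no reading.
- viewer.camera_info(name): a dict with "intrinsics" (3x3 intrinsics, pixels), "eye" and "rotation" of the camera in the world. Camera axes: x right, y up, looking along -z (the intrinsics and any distortion apply to the point x, -y, -z); pixel columns grow to the right and rows downward; lengths in m; the calibration is good to about 2 mm. A picture is of the moment at which its call begins. camera_info takes no time and is no camera call.
A pose or a line that the arm cannot do raises env.PlanningError and nothing moves.
- workorder.finish_job(): hands the job in; it is judged then, once.
Trained networks look in the newest picture that a camera, given by its name, has taken for a name from the list of things; names that differ only in an ending like _2 or _b are one class to them, and where a whole thing is asked for, a point or a joint stands for the part that bears it (a point fixed in the world has none). Each returns a list of dicts, best first, with "score" (0 to 1); they miss things now and then, are a little off and sometimes report something else, mostly with a low value. They report only what shows in the picture. A call takes as long as a camera call. They do not tell look-alikes from the thing itself.
- search_frame(camera, name): "at" ([x, y, z] in m, in world coordinates, good to about 4 mm: the middle of the surface that is visible of it).
- tip_of(camera, name): "at" ([x, y, z] in m, in world coordinates, good to about 4 mm: a listed point, or the origin of a listed thing).
The state is a dict: "t": time; "joint_positions": joint angles; "joint_velocities": joint speeds; "tau": joint torques, N m; "ee_pos": TCP position; "tcp_rot": TCP orientation; "wrist_force": force on the tool from outside, world axes, zero at the start; "moment": the same for the moment, N m; "gripper_width": finger opening in m; "grasp_force": force on a finger pad.
Only numpy, scipy, OpenCV 4.12 (cv2) and the standard library are available. Lean on these libraries where they do the work, as an engineer would, in place of code of your own. Each camera call takes 0.05 s, during which the arm holds its last target. There are 200 camera calls.

## Working session

There is one attempt and no reset: what is moved stays moved. The work goes in short steps, each a Python script; the robot and the scene stay as the last script left them, time stands still between calls to the robot, and variables do not carry over. Pictures are saved under pics/ and viewed, at most 14 in all, crops included, and the job is handed in when it is done.

```bash
ls; mkdir -p pics; python3 - <<'E'
from station import *
import cv2,numpy as np
for c in("scene","top"):
    p,d=viewer.read_camera(c); cv2.imwrite(f"pics/{c}0.png",p[:,:,::-1]); np.save(f"{c}_d.npy",d)
    i=viewer.camera_info(c); print(c,i)
    for n in "motor heatsink battery_pack round_tray square_tray oblong_tray spare_pad phone screwdriver tape".split():
        print(n,[(round(r["score"],2),np.round(r["at"],3).tolist()) for r in tip_of(c,n)][:4])
E
```

```text
pics
scene {'intrinsics': array([[422.46181574,   0.        , 256.32603376],
       [  0.        , 422.46181574, 188.80484465],
       [  0.        ,   0.        ,   1.        ]]), 'eye': array([1.27183725, 0.54504018, 0.57863958]), 'rotation': array([[-0.56392203, -0.42391759,  0.70872125],
       [ 0.82579567, -0.28186579,  0.48848049],
       [-0.0073112 ,  0.86072385,  0.50901965]])}
motor [(0.82, [0.58, -0.252, 0.001]), (0.52, [0.587, -0.246, 0.003])]
heatsink [(0.95, [0.471, -0.065, 0.006])]
battery_pack [(0.96, [0.603, 0.066, 0.002])]
round_tray [(0.78, [0.457, 0.124, 0.003]), (0.66, [0.293, 0.265, 0.0]), (0.36, [0.792, -0.121, 0.002])]
square_tray [(0.95, [0.587, -0.246, 0.004])]
oblong_tray [(0.79, [0.35, -0.238, -0.0]), (0.75, [0.469, -0.065, -0.003]), (0.3, [0.604, 0.066, 0.004])]
spare_pad [(0.86, [0.479, 0.285, 0.001]), (0.33, [0.584, -0.254, 0.002])]
phone [(0.83, [0.788, -0.121, 0.003])]
screwdriver [(0.68, [0.726, 0.291, -0.0])]
tape [(0.76, [0.774, 0.072, -0.002])]
top {'intrinsics': array([[458.13257777,   0.        , 263.69146458],
       [  0.        , 458.1325777
[... 183 characters left out ...]
       [-0.99990833, -0.0130712 ,  0.00353112],
       [ 0.00172444,  0.13573046,  0.9907443 ]])}
motor [(0.47, [0.581, -0.252, 0.009])]
heatsink [(0.79, [0.467, -0.058, 0.001]), (0.74, [0.721, 0.292, -0.004])]
battery_pack [(0.51, [0.607, 0.062, 0.005])]
round_tray [(0.7, [0.616, 0.07, -0.0]), (0.69, [0.455, 0.122, -0.0]), (0.65, [0.292, 0.261, 0.0]), (0.43, [0.724, 0.288, -0.003])]
square_tray [(0.69, [0.583, -0.252, 0.002])]
oblong_tray [(0.9, [0.475, -0.064, 0.004]), (0.74, [0.348, -0.238, 0.004]), (0.34, [0.583, -0.25, -0.001])]
spare_pad [(0.58, [0.475, 0.291, 0.002])]
phone [(0.69, [0.79, -0.121, 0.003])]
screwdriver [(0.96, [0.72, 0.292, 0.003])]
tape [(0.57, [0.771, 0.074, -0.002])]
```

```bash
python3 -c "
import cv2
a=cv2.imread('pics/top0.png');cv2.imwrite('pics/top0b.png',cv2.resize(a,(800,600),interpolation=3))"
```

```text
(no output)
```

View pics/top0b.png

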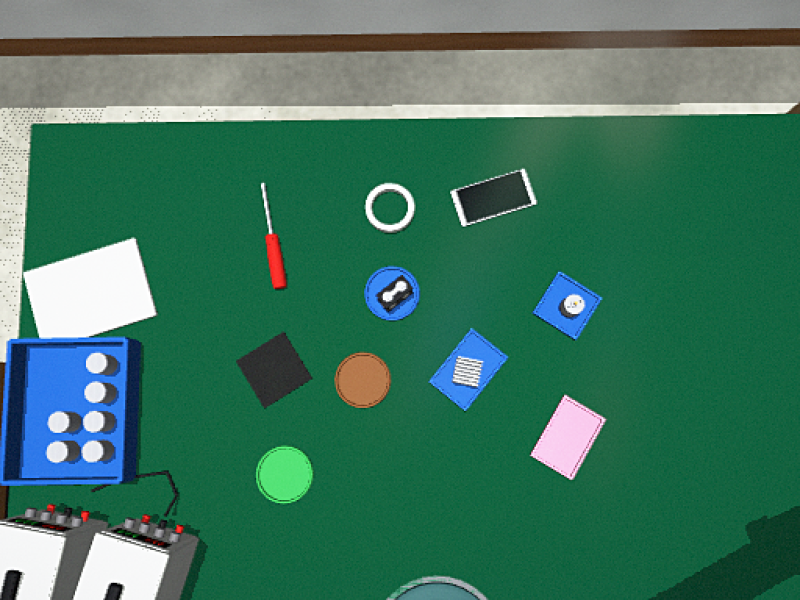

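View pics/scene0.png

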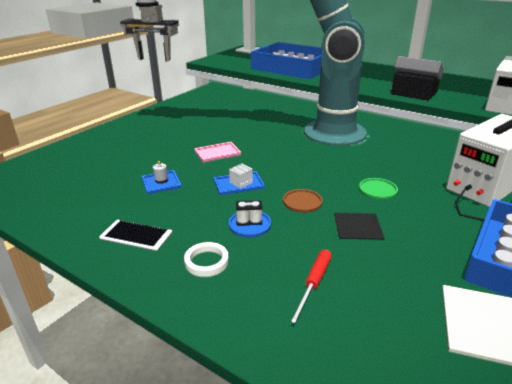

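The top view (800x600 scale) shows these round shapes: blue (392,293) holding the battery, brown (362,380) and green (285,474). The oblong shapes are blue (468,368) holding the heat sink and pink (568,437). The square tray with the motor is at (568,305), the black pad at (274,369). I choose the blue ones by the description. Next I measure outlines and poses and check them in a close crop.

```bash
cat > h.py <<'E'
from station import *
import cv2,numpy as np
def plane(c,uv,z):
    i=viewer.camera_info(c);K=i["intrinsics"];uv=np.atleast_2d(uv)
    r=np.c_[(uv[:,0]-K[0,2])/K[0,0],-(uv[:,1]-K[1,2])/K[1,1],-np.ones(len(uv))]@i["rotation"].T
    return i["eye"]+r*((z-i["eye"][2])/r[:,2])[:,None]
def pix(c,P):
    i=viewer.camera_info(c);K=i["intrinsics"];q=(np.atleast_2d(P)-i["eye"])@i["rotation"]
    return np.c_[K[0,0]*q[:,0]/-q[:,2]+K[0,2],K[1,1]*q[:,1]/q[:,2]+K[1,2]]
def cloud(c,d):
    i=viewer.camera_info(c);K=i["intrinsics"];v,u=np.mgrid[:384,:512]
    return np.stack([(u-K[0,2])/K[0,0]*d,-(v-K[1,2])/K[1,1]*d,-d],-1)@i["rotation"].T+i["eye"]
def rect(P):
    (c,s,a)=cv2.minAreaRect((np.asarray(P)[:,:2]*1000).astype(np.float32))
    if s[0]<s[1]: s=s[::-1];a+=90
    return np.round(c,1).tolist(),np.round(s,1).tolist(),round((a+90)%180-90,1)  # mm, long-side angle deg
E
python3 - <<'E'
from h import *
T={"square":(.585,-.25),"oblong":(.471,-.064),"round":(.61,.067),"pad":(.477,.288)}
for c in("top","scene"):
    im=cv2.imread(f"pics/{c}0.png");d=np.load(f"{c}_d.npy");W=cloud(c,d)
    hsv=cv2.cvtColor(im,cv2.COLOR_BGR2HSV)
    blue=cv2.inRange(hsv,(100,120,60),(125,255,255)); black=((im.max(2)<60)*255).astype(np.uint8)
    for n,(x,y) in T.items():
        near=np.hypot(W[...,0]-x,W[...,1]-y)<.1
        m=((black if n=="pad" else blue)>0)&near&(d>0)
        k,lab,st,_=cv2.connectedComponentsWithStats(m.astype(np.uint8)); m=lab==1+st[1:,4].argmax()
        v,u=np.nonzero(m); P=plane(c,np.c_[u,v],.004 if n=="pad" else .010)
        h=cv2.convexHull((P[:,:2]*1000).astype(np.float32))
        print(c,n,rect(P), np.round(cv2.minEnclosingCircle(h),1) if 0 else [np.round(q,1) for q in cv2.minEnclosingCircle(h)], end=" ")
        if n!="pad":
            o=near&(d>0)&(W[...,2]>.030)&(W[...,2]<.08); Q=W[o]
            print("PART",len(Q),rect(Q),"ztop",np.round(np.percentile(Q[:,2],[50,90,98]),3),"med",np.round(np.median(Q,0),3),end="")
        print()
im=cv2.imread("pics/top0.png");cv2.imwrite("pics/crop1.png",cv2.resize(im[165:270,220:395],None,fx=4.5,fy=4.5,interpolation=2))
E
```

```text
top square ([586.2, -247.4], [93.6, 93.2], -33.7) [array([ 586.4, -246.5]), np.float64(64.4)] PART 151 ([580.8, -249.3], [35.8, 33.7], -71.4) ztop [0.051 0.054 0.06 ] med [ 0.579 -0.248  0.051]
top oblong ([472.8, -65.7], [124.7, 84.8], -39.9) [array([472.8, -64.5]), np.float64(73.5)] PART 155 ([467.1, -60.8], [43.9, 43.1], -11.9) ztop [0.046 0.049 0.05 ] med [ 0.468 -0.061  0.046]
top round ([613.3, 69.7], [99.1, 97.6], 89.2) [array([612.3,  69.4]), np.float64(50.6)] PART 259 ([607.6, 65.3], [59.4, 32.6], -52.6) ztop [0.054 0.057 0.059] med [0.607 0.064 0.054]
top pad ([476.8, 282.3], [100.5, 100.2], 31.5) [array([475.9, 282.9]), np.float64(69.4)] 
scene square ([589.6, -241.9], [108.9, 93.7], 55.9) [array([ 590.4, -242.8]), np.float64(67.6)] PART 159 ([583.3, -247.6], [37.7, 34.5], 42.0) ztop [0.048 0.054 0.063] med [ 0.588 -0.242  0.048]
scene oblong ([477.3, -60.7], [127.3, 99.8], -40.0) [array([476.3, -60.9]), np.float64(78.0)] PART 253 ([467.0, -60.0], [50.1, 48.7], 80.7) ztop [0.045 0.048 0.049] med [ 0.472 -0.054  0.045]
scene round ([621.0, 76.1], [99.3, 95.0], -52.5) [array([616.6,  73.7]), np.float64(54.4)] PART 400 ([608.3, 66.0], [59.8, 34.5], -51.8) ztop [0.053 0.057 0.057] med [0.613 0.068 0.053]
scene pad ([479.7, 283.9], [99.8, 98.3], 31.2) [array([479.1, 284.4]), np.float64(68.7)]
```

View pics/crop1.png

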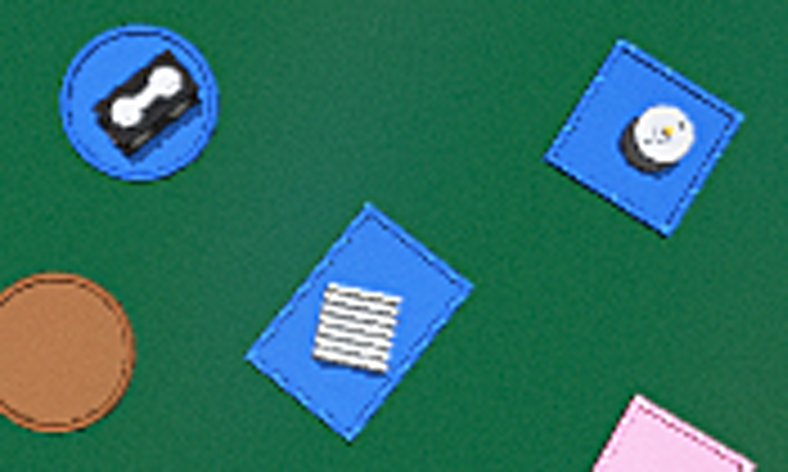

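The crop confirms the blue trays: battery in the round one (140,103), heat sink in the oblong one (360,322), motor in the square one (645,138). Fitted sizes match the given ones. I start with motor → pad.

```bash
cat >> h.py <<'E'
def R(a): c,s=np.cos(a),np.sin(a); return np.array([[-s,c,0],[c,s,0],[0,0,-1.]])
def best(xy,z,angs):
    o=[]
    for a in angs:
        q=solver.inverse_kinematics([*xy,z],R(a))
        if q is not None: o.append((abs(q[6]),a))
    return min(o)[1]
H=.14
def pick(xy,angs,z,squeeze=20):
    a=best(xy,H,angs); env.reach([*xy,H],R(a)); env.movel([*xy,z],rate=.15)
    effector.grasp(squeeze); w=env.sense()["gripper_width"]
    env.movel([*xy,H],rate=.2); s=env.sense()
    print("picked a=%.2f w=%.4f->%.4f F=%.1f t=%.1f"%(a,w,s["gripper_width"],s["grasp_force"],s["t"])); return a
def place(xy,angs,z):
    a=best(xy,H,angs); env.reach([*xy,H],R(a)); env.movel([*xy,z+.001],rate=.12)
    print("wf",np.round(env.sense()["wrist_force"],1)); effector.release(); env.pause(.1); env.movel([*xy,H],rate=.2)
    print("placed a=%.2f t=%.1f"%(a,env.sense()["t"]))
pi=np.pi; D=pi/180
E
python3 - <<'E'
from h import *
print(env.sense()["t"])
A=[k*pi/12 for k in range(-12,12)]
pick((.581,-.249),A,.020)
place((.478,.284),A,.020)
p,d=viewer.read_camera("top"); W=cloud("top",d)
o=(np.hypot(W[...,0]-.478,W[...,1]-.284)<.06)&(W[...,2]>.045)&(W[...,2]<.056)
print(rect(W[o]),np.median(W[o],0)) if o.sum()>5 else print("occluded",o.sum())
cv2.imwrite("pics/top1.png",cv2.resize(p[150:290,120:400,::-1],None,fx=2.5,fy=2.5))
E
```

```text
1.1
picked a=-0.26 w=0.0108->0.0105 F=20.0 t=5.8
wf [-0.4  0.4 -2.3]
placed a=1.05 t=11.0
occluded 0
```

View pics/top1.png

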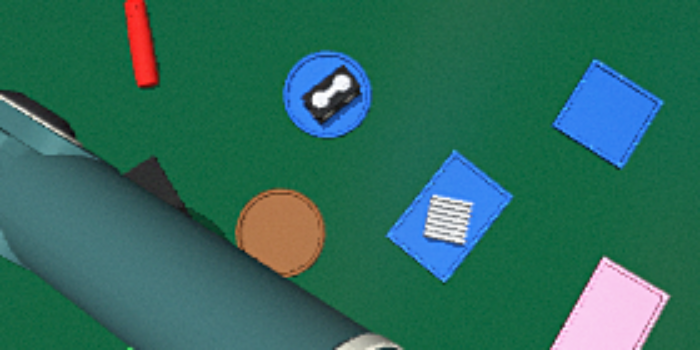

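The square tray is empty, but the grip width of 10.8 mm is far from 36 mm. I look at the motor now.

```bash
python3 - <<'E'
from h import *
s=env.sense();print(s["gripper_width"],s["ee_pos"],s["wrist_force"])
p,d=viewer.read_camera("scene")
print(tip_of("scene","motor")[:2])
cv2.imwrite("pics/sc2.png",cv2.resize(p[100:290,200:456,::-1],None,fx=3,fy=3))
E
```

```text
0.09164796496353764 [0.47730485 0.28311625 0.13860623] [ 0.42037296 -0.08450206 -0.13644192]
[{'at': [0.583, -0.2484, 0.0013], 'score': 0.72}, {'at': [0.4803, 0.2793, -0.0001], 'score': 0.66}]
```

View pics/sc2.png

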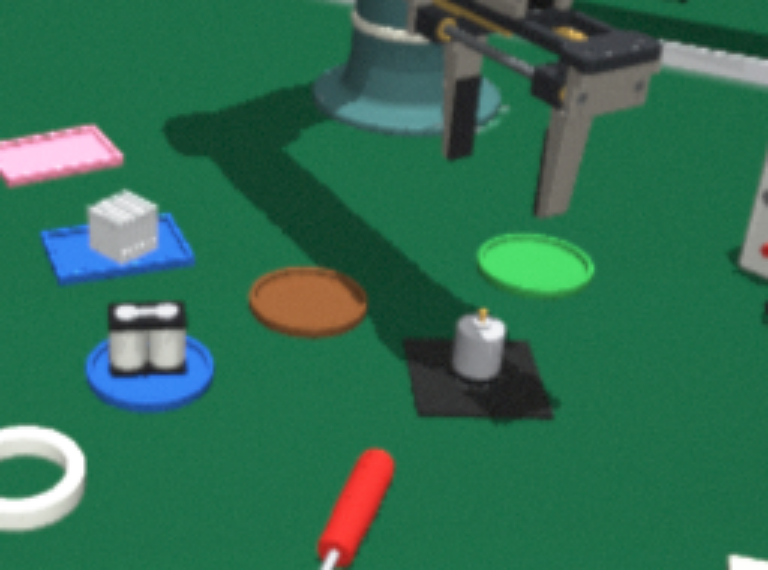

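The motor stands upright on the pad at about (480,350) in the crop. I locate it precisely to understand the narrow grip.

```bash
python3 - <<'E'
from h import *
p,d=viewer.read_camera("scene"); W=cloud("scene",d)
o=(np.hypot(W[...,0]-.478,W[...,1]-.284)<.07)&(W[...,2]>.015)&(W[...,2]<.07)&(d>0)
Q=W[o];print(len(Q),rect(Q),"zmax",np.percentile(Q[:,2],[50,95,99,100]))
# circle fit (r=18 mm) to side points
from scipy.optimize import least_squares
S=Q[(Q[:,2]<.044)][:,:2]; f=least_squares(lambda c:np.hypot(*(S-c).T)-.018,[.475,.28],loss="soft_l1",f_scale=.002);print(f.x,len(S),np.abs(f.fun).mean())
d0=np.load("scene_d.npy");W=cloud("scene",d0);o=(np.hypot(W[...,0]-.585,W[...,1]+.25)<.05)&(W[...,2]>.015)&(W[...,2]<.044)&(d0>0)
S=W[o][:,:2]; f=least_squares(lambda c:np.hypot(*(S-c).T)-.018,[.58,-.25],loss="soft_l1",f_scale=.002);print("orig",f.x,len(S),np.abs(f.fun).mean())
E
```

```text
317 ([480.6, 284.2], [35.0, 34.6], -1.9) zmax [0.04201667 0.05528965 0.06396449 0.06647842]
[0.47770117 0.28362687] 173 0.00084592052366332
orig [ 0.58082974 -0.25035866] 124 0.0012907327151705696
```

The motor is at (0.478, 0.284), centred, and gripped fine; the width reading just runs low under load. Next: heat sink → square tray.

```bash
python3 - <<'E'
from h import *
pick((.467,-.0605),[-12*D+k*pi/2 for k in(-2,-1,0,1)],.018)
place((.5865,-.247),[-33.7*D+k*pi/2 for k in(-2,-1,0,1)],.018)
pick((.607,.065),[-52.3*D+s*pi/2 for s in(-1,1)],.021,25)
place((.473,-.065),[-39.9*D+s*pi/2 for s in(-1,1)],.021)
p,d=viewer.read_camera("scene"); cv2.imwrite("pics/sc3.png",cv2.resize(p[100:290,100:400,::-1],None,fx=2.6,fy=2.6))
E
```

```text
picked a=-0.21 w=0.0006->0.0005 F=0.0 t=15.6
wf [ 0.3 -0.  -0.5]
placed a=-0.59 t=19.9
picked a=0.66 w=0.0313->0.0310 F=25.0 t=23.7
wf [-2.9 -4.7 28.2]
placed a=0.87 t=27.4
```

View pics/sc3.png

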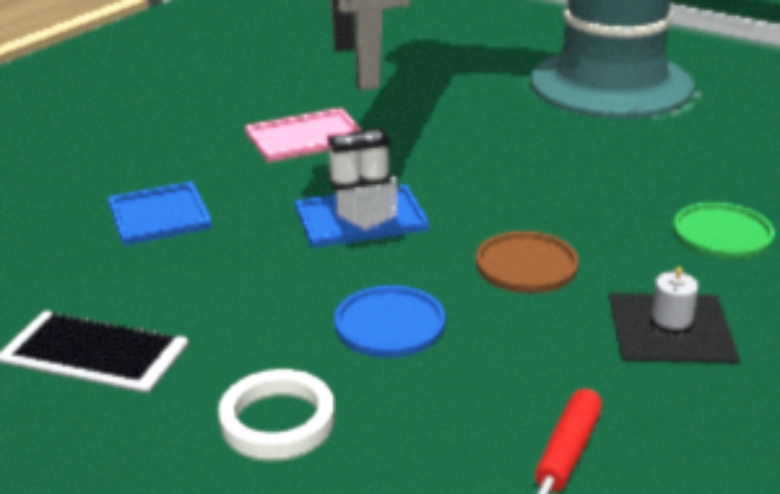

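The fingers closed on nothing at the heat sink, and the battery pack now stands on top of it at about (362,180). The tips seem to sit higher than I assumed, since the motor was held by its boss. I need the true tip height before the next move.

```bash
python3 - <<'E'
from h import *
s=env.sense();print(s["ee_pos"],s["tcp_rot"].round(3).tolist(),s["gripper_width"],s["wrist_force"])
e=s["ee_pos"];y=s["tcp_rot"][:,1]
p,d=viewer.read_camera("scene");W=cloud("scene",d)
for sg in(-1,1):
    o=(np.linalg.norm(W[...,:2]-(e+sg*.055*y)[:2],axis=2)<.03)&(W[...,2]>.105)&(d>0)
    if o.sum()>5: print("finger lowest z",sg,np.round(np.percentile(W[o][:,2],[0,1,5,20]),3),o.sum(),"pred pix",pix("scene",e+sg*.055*y))
for lo,hi in((.06,.105),(.01,.042)):
    o=(np.hypot(W[...,0]-.473,W[...,1]+.065)<.06)&(W[...,2]>lo)&(W[...,2]<hi)&(d>0);print(lo,o.sum(),rect(W[o]),W[o][:,2].max())
env.movel([*e[:2],.3],rate=.2);print(env.sense()["ee_pos"])
E
```

```text
[ 0.47190887 -0.06516911  0.13877433] [[-0.767, 0.642, -0.002], [0.642, 0.767, 0.0], [0.002, -0.001, -1.0]] 0.09156943840391948 [-0.52028105  0.84965124 -1.01099699]
finger lowest z -1 [0.171 0.172 0.176 0.187] 243 pred pix [[232.29454458 129.44593987]]
finger lowest z 1 [0.172 0.177 0.193 0.244] 1319 pred pix [[242.29328653 146.04783856]]
0.06 381 ([474.9, -63.6], [59.0, 36.2], -40.8) 0.10040829527667056
0.01 301 ([482.2, -59.7], [113.3, 84.7], -57.2) 0.04198353351524342
[ 0.4711376  -0.06526215  0.29886716]
```

The tips sit about 32 mm above the reported TCP, which explains all three grips. I correct for that and add a grip check. Then: battery off the stack back into the free round tray, and re-measure the heat sink.

```bash
cat >> h.py <<'E'
TO=.031  # true finger tips lie this far above the reported TCP
_pick,_place=pick,place
def pick(xy,angs,tip,squeeze=20,wmin=.02):
    a=_pick(xy,angs,tip-TO,squeeze)
    assert env.sense()["gripper_width"]>wmin,"no grip"
def place(xy,angs,tip): _place(xy,angs,tip-TO)
E
python3 - <<'E'
from h import *
pick((.474,-.065),[-40.5*D+s*pi/2 for s in(-1,1)],.068,25)
place((.612,.069),[-40.5*D+s*pi/2 for s in(-1,1)],.026)
e=env.sense()["ee_pos"]; env.reach([.45,.35,.25],R(best((.45,.35),.25,[k*pi/6 for k in range(-6,6)])))
p,d=viewer.read_camera("top");W=cloud("top",d)
for n,(x,y) in {"hs":(.47,-.062),"bat":(.612,.069)}.items():
    o=(np.hypot(W[...,0]-x,W[...,1]-y)<.06)&(W[...,2]>.03)&(W[...,2]<.08)&(d>0);print(n,o.sum(),rect(W[o]),np.percentile(W[o][:,2],[50,95]))
print(env.sense()["t"])
p,d=viewer.read_camera("scene");cv2.imwrite("pics/sc4.png",cv2.resize(p[100:290,100:400,::-1],None,fx=2.6,fy=2.6))
E
```

```text
picked a=0.86 w=0.0319->0.0318 F=25.0 t=31.6
wf [-0.2  0.9 -2.3]
placed a=0.86 t=35.7
hs 159 ([467.1, -61.4], [44.1, 43.9], -12.1) [0.04503462 0.04909483]
bat 260 ([612.1, 69.3], [60.5, 32.8], -39.8) [0.05388041 0.05815387]
37.05
```

View pics/sc4.png

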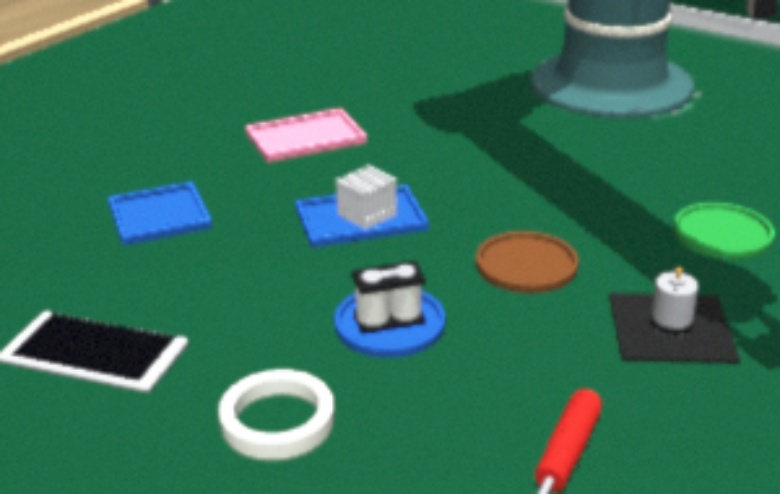

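The battery stands in the round tray (389,297), the heat sink is still in the oblong tray (366,197), and the motor is on the pad (675,300). All are upright, and grip widths now read true. I continue with heat sink → square tray, and stop if the grip is poor.

```bash
python3 - <<'E'
from h import *
pick((.467,-.061),[-12*D+k*pi/2 for k in(-2,-1,0,1)],.018,20,.035)
place((.5865,-.247),[-33.7*D+k*pi/2 for k in(-2,-1,0,1)],.018)
pick((.612,.069),[-39.8*D+s*pi/2 for s in(-1,1)],.021,25,.027)
place((.473,-.065),[-39.9*D+s*pi/2 for s in(-1,1)],.021)
A=[k*pi/12 for k in range(-12,12)]
pick((.4777,.2836),A,.020,20,.03)
place((.6125,.0695),A,.020)
env.reach([.45,.35,.25],R(best((.45,.35),.25,[k*pi/6 for k in range(-6,6)])))
p,d=viewer.read_camera("top");W=cloud("top",d)
for n,(x,y) in {"hs":(.586,-.247),"bat":(.473,-.065),"mot":(.612,.069)}.items():
    o=(np.hypot(W[...,0]-x,W[...,1]-y)<.06)&(W[...,2]>.03)&(W[...,2]<.08)&(d>0);print(n,o.sum(),rect(W[o]),np.percentile(W[o][:,2],[50,95]))
print(env.sense()["t"])
p,d=viewer.read_camera("scene");cv2.imwrite("pics/sc5.png",cv2.resize(p[100:290,100:400,::-1],None,fx=2.6,fy=2.6))
E
```

```text
picked a=-0.21 w=0.0440->0.0437 F=20.0 t=41.5
wf [ 0.7 -0.1 -0.2]
placed a=-0.59 t=45.7
picked a=0.88 w=0.0318->0.0318 F=25.0 t=49.9
wf [-0.7 -0.8 -2.4]
placed a=0.87 t=54.0
picked a=1.05 w=0.0357->0.0355 F=20.0 t=58.3
wf [-0.7 -0.3 -1.9]
placed a=0.52 t=62.6
hs 264 ([587.3, -247.3], [45.3, 43.8], -35.2) [0.04357188 0.04904712]
bat 264 ([473.0, -65.5], [59.8, 31.5], -39.7) [0.05436355 0.05817214]
mot 140 ([612.1, 67.4], [34.4, 33.2], -0.4) [0.05014052 0.05678333]
63.95
```

View pics/sc5.png

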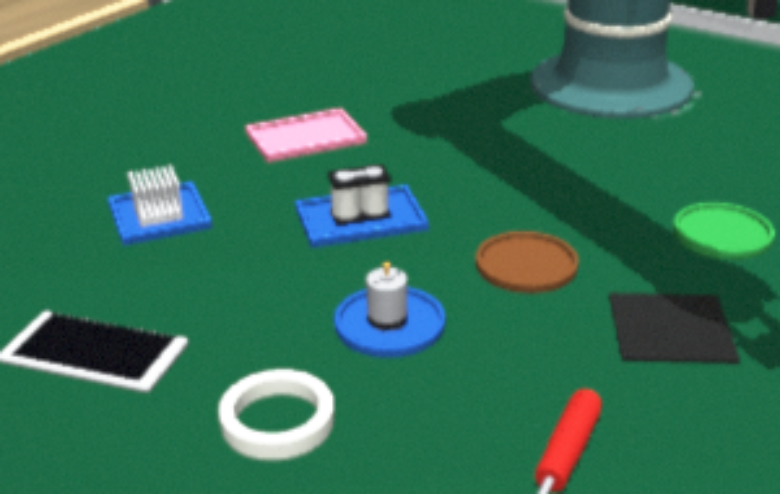

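The heat sink (158,197), battery pack (360,195) and motor (387,297) each stand upright in the middle of their own tray, within about 2 mm. Phone, tape and screwdriver look unmoved. I hand in.

```bash
python3 -c "
from station import *
print(workorder.finish_job())"
```

```text
the job is handed in; nothing more can be done
None
```

The job is handed in: the motor, heat sink and battery pack each stand upright within about 2 mm of the centre of their own tray (top camera), released, after one mis-grip that I recovered from; the phone, screwdriver and tape look unmoved, and the hand-in gave no verdict.

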